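Pressurise the clamp and hold the locator clear

ROBOT

A 7-joint arm with a two-finger parallel gripper is mounted at the origin on a cart in front of the work surface, level with it; the furniture and walls round the work are solid. World frame = base frame: x ahead of the robot, y to its left, z up, the work surface at z = 0. Lengths are in m, angles in rad, forces in N, time in s.
With the tool pointing down it reaches from about 0.4 to 0.925 m from the base axis. Payload 4.1 kg.
Tool frame: the origin (TCP) lies midway between the tips of the shut fingers; the grasp point (between the pads) lies 19 mm behind it (ctrl.grasp_offset is the z of the grasp point in the tool frame, in m); z points along the fingers, y is the line along which they close (so a half turn about z gives the same grasp; the last joint's range is limited). The gripper opens to 85 mm and grips with 20 to 120 N. Pads are 22 mm wide; open, the fingers measure 114 mm over their backs; the gripper's body (76 mm by 85 mm) begins 54 mm behind the grasp point. The pads swing forward as they close: fully open they stand 13 mm farther back than shut.
Start: joints at [1.206, 0.398, 0.045, 1.537, -0.019, 1.207, -0.051], TCP at [0.171, -0.627, 0.231] pointing down, gripper open.
Joint ranges: [-2.82, 2.82], [-0.49, 2.23], [-1.37, 1.46], [0, 2.46], [-1.36, 4.5], [0.23, 2], [-2.94, 2.94]. Speed limits (rad/s): [2.57, 2.57, 3.14, 3.14, 3.14, 3.14, 3.14].

INTERFACE

Orientations are given as a unit quaternion [w, x, y, z].
In Python, from cell import ctrl, camera, get_calibration gives the robot as it stands.
- The arm moves only by the tool send_rows, never from a script. Its argument "deltas" is a list that holds one entry, the list of rows, each a list of 7 numbers: the turn, a rotation vector about the world's x, y, z in rad, then the shift along the world's x, y, z in mm, then the finger opening in mm, from 0 to 85.4. A call has 1 to 20 rows; each row shifts and turns the commanded pose from where the row before left it; what a row does not reach is not made up. A row lasts 1/8 s, in which the tool goes at most 62.5 mm and 10.7 degrees, less where a joint would pass 70% of its speed; a pose out of reach is approached as far as the arm can. A call is refused whole if a number of a shift passes 62.5 or a number of a turn 0.188, either way. A call with a gripper value outside its range is refused whole. The fingers move at their own pace and stop on an object; the grip force is fixed at half the most. Time passes only in rows, so rows that do not move let the fingers close. It gives the time, the measured TCP pose, the force, the opening and the grip force at its end, in the units of the state.
- ctrl.read_state(): the state, without advancing time (a new reading comes with each control period).
- camera(name): name is "scene" or "top"; returns the picture (400x640x3 uint8, blue, green, red); there is no depth.
- get_calibration(name): a dict with "mtx" (3x3 intrinsics, pixels), "rvec" (rotation vector, rad) and "tvec" (3), from world to camera coordinates, as OpenCV has them. Camera axes: x right, y down, z forward; pixel columns grow to the right and rows downward; lengths in m; the calibration is good to about 2 mm. A picture is of the moment at which its call begins. get_calibration takes no time and is no camera call.
- ctrl.finish_job(): hands the job in; it is judged then, once.
The state is a dict: "clock": time; "qpos": joint angles; "dq": joint speeds; "tau": joint torques, N m; "position": TCP position; "tcp_rot": TCP orientation; "ft_force": force on the tool from outside, world axes, zero at the start; "torque": the same for the moment, N m; "finger_gap": opening from 0.0 (shut) to 1.0 (fully open); "gripper_force": force on a finger pad.
Only numpy, scipy, OpenCV 4.12 (cv2) and the standard library are available. Lean on these libraries where they do the work, as an engineer would, in place of code of your own. Each camera call takes 0.05 s, during which the arm holds its last target. There are 200 camera calls.

TASK

The steel vee block sits in a small hydraulic clamping fixture: give its red-ended pump lever three full strokes, each time pressing it all the way down and letting it spring all the way back up, to build up the clamp pressure. Then draw the spring-loaded locating slide back from the block by its black knob until its red pointer stands on the yellow band, and finish with the robot still holding the knob so that the pointer stays on the band. Do not shift the block or disturb the loose things round the fixture.

Things in the scene. Friction and masses are not known exactly. Their poses are not given: they have to be found in the camera images.
- fixture: grey base plate 210 x 230 x 15 mm, fixed to the bench; blue hand pump on its right (-y) half, slide and vee block nest on its left. Origin on the underside; plate spans x -120 to 90, y -115 to 115 mm. x points from front (robot side) to back, y left; turned up to 0.35 rad. Tall fixed parts, 83 mm over the bench: clamp post and strap x 29 to 61, y -11 to 98; lever bracket x 22 to 48, y -93 to -47 mm
- lever_pad (a point): middle of the upper face of the red pad (45 x 32 x 12 mm) at the free end of the pump lever, the place to press; moves with the lever. Lever up: about 143 mm above the bench, the face sloping 0.5 rad, front edge higher; fully down: about 68 mm, sloping 0.1 rad the other way. It lies 6 mm off the lever's centre line
- lever_hinge (a point): point on the lever's hinge axis (along the fixture's y), at x 35, y -70 mm of the fixture, 75 mm above the bench; the pad's middle lies 130 mm from it along the lever, towards the fixture's -x. The lever swings in the fixture's x-z plane, 0.5 rad above level at rest, 0.1 rad below when down
- lever (a joint): angle of the pump lever, rad: 0 fully up (rest), 0.6 fully down on its stop; a full stroke goes past 0.50 and returns below 0.08. A spring pushes it back up: pressing takes about 4 N at the pad at the top, 8 N at the bottom. It follows the hand up when the hand rises
- slide (a joint): travel of the locating slide, m: 0 home with its nose against the vee block, 0.056 fully out. It moves along the fixture's -x as it grows. A spring pulls it home: about 5 N at 0, 10 N at 0.045
- knob: black upright knob on the slide, free to spin on its axis; diameter 22 mm, rounded top, 16 mm neck in its lowest 14 mm. Origin at its foot on the axis, 39 mm above the bench; its top is 95 mm above the bench. The slide under it is 56 x 40 mm. Around the knob there is room for fingers above 39 mm; at rest it is at x -42, y 60 mm of the fixture
- knob_grip (a point): point on the knob's axis, 75 mm above the bench, at the height to grip; moves with the slide
- pointer (a point): tip of the red pointer on the slide's left (+y) side, 42 mm left of the knob's axis, at its x; moves with the slide. Axes as the fixture's
- band_mid (a point): middle of the yellow band (10 mm wide along the travel) on the silver scale left of the slide; it stands 25 to 45 mm in front of the pointer's rest place, different each time, and stays put during the job. The pointer is on the band when within 5 mm of this point along the fixture's x. Axes as the fixture's
- vee_block: ground steel vee block, 44 x 46 x 35 mm, loose in the nest on the fixture behind the slide, under the clamp strap; origin at the centre of its underside
- hex_key: black L-shaped hex key, 31 x 93 x 7 mm, lying loose on the bench in front of the fixture; origin at the centre of its underside
- plug_gauge: steel plug gauge with a black hexagonal grip, 16 x 84 x 14 mm, lying loose on the bench; origin at the centre of its underside
- ring_gauge: steel ring gauge, diameter 39 mm, 17 mm high, loose on the bench right of the fixture; origin at the centre of its underside
- oil_bottle: small amber oil bottle with a red nozzle, diameter 35 mm, 116 mm high, standing loose on the bench right of the fixture; origin at the centre of its underside

How it is judged:
By the outcome, as a careful person would: the job done as asked, in the order asked, and still so for the second after the job is handed in, while the arm keeps its last pose, push and grip.
It also fails if it takes over 58 s, if anything falls off the work surface, if the arm or the gripper's body presses on something with over 40 N, if the wrist force passes 120 N, or if a joint passes its speed limit or range.

## Working session

There is one attempt and no reset: what is moved stays moved. The work goes in short steps, Python scripts to look and compute and a tool call to move; the robot and the scene stay as the last step left them, time stands still between calls to the robot, and variables do not carry over. Pictures are saved under pics/ and viewed, at most 10 in all, crops included, and the job is handed in when it is done.

Besides the shell and the picture viewer there is one more tool, called after ">>>" by a JSON object that holds its "method" and its "body", one argument or row to a line. send_rows: Moves the arm, as the interface text tells. Its arguments: {"type":"object","properties":{"deltas":{"type":"array"}},"required":["deltas"]}

```bash
mkdir -p pics
python3 - <<'E'
from cell import ctrl,camera,get_calibration
import cv2
for n in("scene","top"):
    cv2.imwrite(f"pics/{n}0.png",camera(n)); print(n,get_calibration(n))
s=ctrl.read_state();print(s, ctrl.grasp_offset)
E
```

```text
scene {'mtx': array([[374.19852505,   0.        , 319.70723086],
       [  0.        , 374.19852505, 198.81791137],
       [  0.        ,   0.        ,   1.        ]]), 'rvec': array([ 1.37093541, -2.15552258,  0.94182284]), 'tvec': array([0.20482353, 0.41487395, 0.57138552])}
top {'mtx': array([[381.64727751,   0.        , 315.56761901],
       [  0.        , 381.64727751, 204.73153209],
       [  0.        ,   0.        ,   1.        ]]), 'rvec': array([ 2.14180232, -2.05453857,  0.22486828]), 'tvec': array([-0.0395176 ,  0.55468106,  0.98700175])}
{'clock': 0.1, 'qpos': array([ 1.20601602,  0.39912185,  0.04503629,  1.53772467, -0.01867674,
        1.20692893, -0.05067983]), 'dq': array([ 0.00164938, -0.00274222, -0.00054367, -0.00098954, -0.00055486,
        0.00090511,  0.00034568]), 'tau': array([ 3.60020706e-03, -4.76263297e+01,  1.37011416e+00, -2.54948813e+01,
        1.19389532e-02,  5.09629230e-03,  1.55040098e-06]), 'position': array([ 0.1705998 , -0.62662816,  0.23037796]), 'tcp_rot': array([-8.60753996e-04,  9.91173360e-01,  1.32569208e-01, -1.87557042e-04]), 'ft_force': array([ 0.74917496,  0.21311932, -1.20997952]), 'torque': array([ 0.00354622,  0.02724743, -0.00458864]), 'gripper_force': 0.0, 'finger_gap': 1.00227760501179} -0.0187
```

View pics/scene0.png

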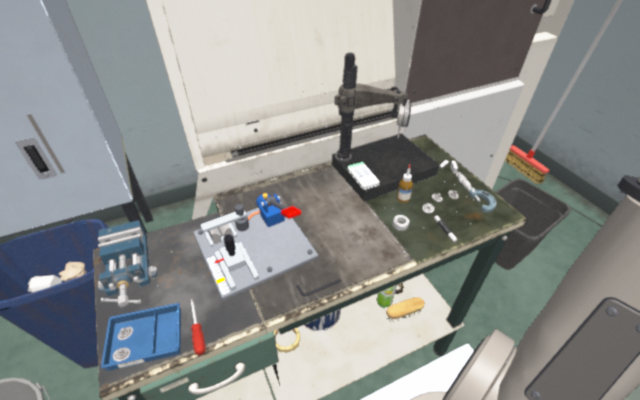

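View pics/top0.png

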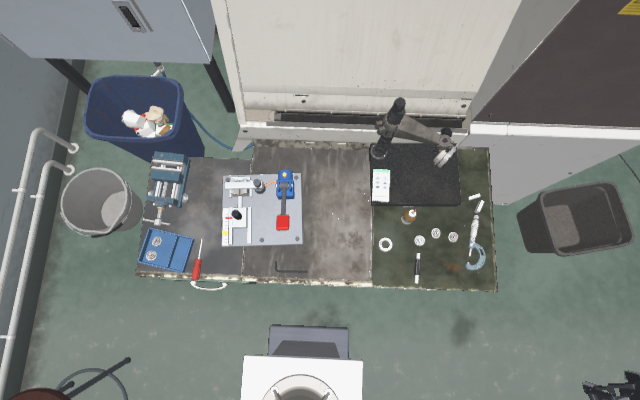

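The pictures show the fixture at top (222-302, 175-246), with the red pad near (283,223) and the knob near (237,214). Next I'll enlarge both.

Run:
```python
import cv2
t=cv2.imread("pics/top0.png")[165:255,212:312]
s=cv2.imread("pics/scene0.png")[185:305,185:325]
cv2.imwrite("pics/tc.png",cv2.resize(t,None,fx=6,fy=6,interpolation=cv2.INTER_CUBIC))
cv2.imwrite("pics/sc.png",cv2.resize(s,None,fx=5,fy=5,interpolation=cv2.INTER_CUBIC)[:600])
```

```text
(no output)
```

View pics/tc.png

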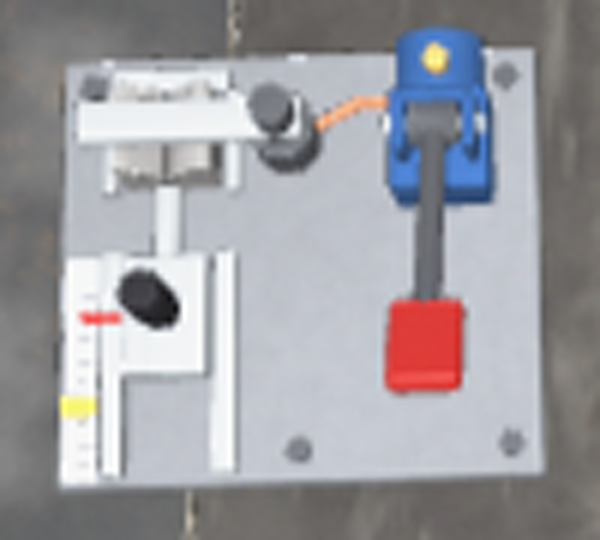

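View pics/sc.png

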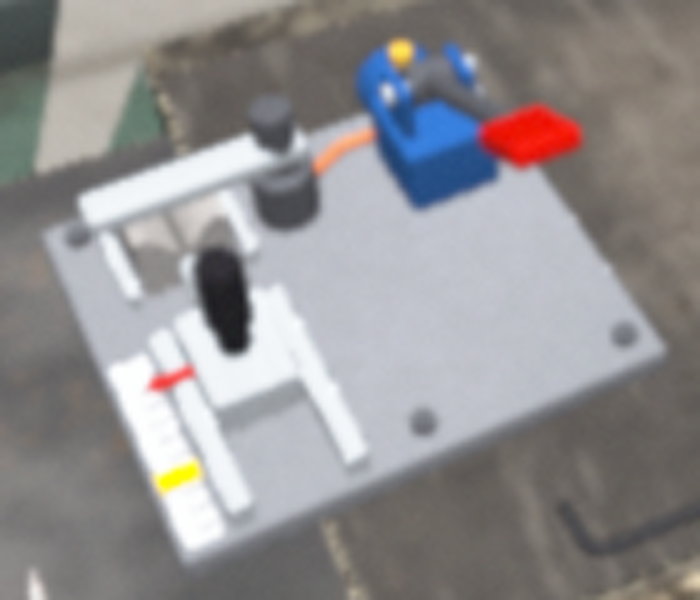

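```bash
cat > h.py <<'E'
import numpy as np,cv2
from scipy.optimize import least_squares
from cell import ctrl,camera,get_calibration
C={n:get_calibration(n) for n in("scene","top")}
def proj(n,P): return cv2.projectPoints(np.array(P,float).reshape(-1,1,3),C[n]["rvec"],C[n]["tvec"],C[n]["mtx"],None)[0][:,0]
def atz(n,uv,z):
    c=C[n];R=cv2.Rodrigues(c["rvec"])[0];d=R.T@np.linalg.inv(c["mtx"])@[uv[0],uv[1],1];o=-R.T@c["tvec"].ravel()
    return o+d*(z-o[2])/d[2]
def fx(p,P):
    P=np.atleast_2d(np.array(P,float));c,s=np.cos(p[2]),np.sin(p[2])
    return np.c_[p[0]+c*P[:,0]-s*P[:,1],p[1]+s*P[:,0]+c*P[:,1],P[:,2]]
def tc(*q): return (np.array(q,float)+.5)/6-.5+[212,165]
def sc(*q): return (np.array(q,float)+.5)/5-.5+[185,185]
E
cat > f.py <<'E'
from h import *
B=[.09,.115,.015];Br=[.09,-.115,.015];F=[-.12,.115,.015];Fr=[-.12,-.115,.015]
T=[(B,tc(65,65)),(Br,tc(533,48)),(Fr,tc(543,468)),(F,tc(62,485))]
S=[(B,sc(45,235)),(F,sc(188,552)),(Fr,sc(665,348))]
def res(p):
    r=[]
    for n,L in(("top",T),("scene",S)):
        r+=list((proj(n,fx(p,[a for a,_ in L]))-np.array([b for _,b in L])).ravel())
    return np.array(r)
q=least_squares(res,[.6,.2,0]);p=q.x;print(p.round(4),res(p).round(1));np.save("p.npy",p)
def inv(w):
    d=w[:2]-p[:2];c,s=np.cos(p[2]),np.sin(p[2]);return np.array([c*d[0]+s*d[1],-s*d[0]+c*d[1],w[2]])*1000
print("pad top",inv(atz("top",tc(426,342),.143)),"scene",inv(atz("scene",sc(533,132),.143)))
print("knob top",inv(atz("top",tc(143,293),.093)),inv(atz("scene",sc(218,252),.09)))
for nm,t,s in(("ptr",(101,318),(170,378)),("ptrtip",(81,318),(150,384)),("band",(78,407),(178,477))):
  for z in(.017,.03): print(nm,z,inv(atz("top",tc(*t),z)),inv(atz("scene",sc(*s),z)))
print("hex etc", atz("top",(291,268),0),atz("top",(410,215),.05),atz("top",(386,244),.01))
g=fx(p,[[-.042,.06,.075],[.035-.13*np.cos(.5),-.07,.143],[.035-.13*np.cos(.1),-.07,.068]]);print(g)
E
python3 f.py
```

```text
[0.5654 0.1383 0.0782] [ 0.4 -0.9  0.8 -0.9  1.2  0.5 -0.5  0.6 -1.2 -1.1 -0.8  2.   0.9 -0.6]
pad top [-80.26056168 -69.04736336 143.        ] scene [-83.4984617  -69.49533742 143.        ]
knob top [-44.3518202   60.16163391  93.        ] [-34.30398206  57.39425998  90.        ]
ptr 0.017 [-39.65136645  96.16490379  17.        ] [-28.25894648  89.50512822  17.        ]
ptr 0.03 [-42.2662676   93.16008111  30.        ] [-38.96664141  90.79968695  30.        ]
ptrtip 0.017 [-39.29850293 105.67950253  17.        ] [-27.11125417  98.32084345  17.        ]
ptrtip 0.03 [-41.91769823 102.55889265  30.        ] [-37.84107799  99.44542466  30.        ]
band 0.017 [-81.99289499 106.38359068  17.        ] [-80.47308872 103.68005962  17.        ]
band 0.03 [-84.09252406 103.25441245  30.        ] [-90.17403263 104.70130875  30.        ]
hex etc [0.38489595 0.04583018 0.        ] [ 0.54024071 -0.27800085  0.05      ] [ 0.46235021 -0.21891821  0.01      ]
[[0.51885848 0.19482849 0.075     ]
 [0.49204337 0.06232829 0.143     ]
 [0.47682523 0.06113561 0.068     ]]
```

>>> {"method": "send_rows", "body": {
  "deltas": [
    [[0,0,-0.0094,25,30,0,0],[0,0,-0.0094,25,30,0,0],[0,0,-0.0094,25,30,0,0],[0,0,-0.0094,25,30,0,0],[0,0,-0.0094,25,30,0,0],[0,0,-0.0094,25,30,0,0],[0,0,-0.0094,12.4,36.4,0,0],[0,0,-0.0094,12.4,36.4,0,0],[0,0,-0.0094,12.4,36.4,0,0],[0,0,-0.0094,12.4,36.4,0,0],[0,0,-0.0094,12.4,36.4,0,0],[0,0,-0.0094,12.4,36.4,0,0],[0,0,-0.0094,12.4,36.4,0,0],[0,0,-0.0094,12.4,36.4,0,0],[0,0,-0.0094,12.4,36.4,0,0],[0,0,-0.0094,12.4,36.4,0,0],[0,0,-0.0094,12.4,36.4,0,0],[0,0,-0.0094,12.4,36.4,0,0],[0,0,-0.0094,12.4,36.4,0,0],[0,0,-0.0094,12.4,36.4,0,0]]
  ]
}}

```text
clock: 2.6
position: [0.4944, 0.0634, 0.231]
tcp_rot: [0.0, 0.999, 0.039, -0.0]
ft_force: [0.7, -0.5, 1.2]
finger_gap: 0.001
gripper_force: 0.0
```

>>> {"method": "send_rows", "body": {
  "deltas": [
    [[0,0,0,0,0,-25,0],[0,0,0,0,0,-25,0],[0,0,0,0,0,-20,0],[0,0,0,0,0,-8,0],[0,0,0,-3,0,-8,0],[0,0,0,-3,0,-8,0],[0,0,0,-3,0,-8,0],[0,0,0,-3,0,-8,0],[0,0,0,-2,0,-8,0],[0,0,0,-2,0,-8,0],[0,0,0,-1,0,-8,0],[0,0,0,-1,0,-8,0],[0,0,0,-1,0,-8,0],[0,0,0,0,0,-8,0],[0,0,0,0,0,-3,0],[0,0,0,0,0,0,0],[0,0,0,0,0,0,0]]
  ]
}}

```text
clock: 4.72
position: [0.4748, 0.0616, 0.0712]
tcp_rot: [0.001, 0.999, 0.039, -0.001]
ft_force: [-3.5, -2.0, 8.5]
finger_gap: 0.002
gripper_force: 4.0
```

Run:
```python
from cell import *
import cv2
i=camera("scene")[165:305,185:345]
cv2.imwrite("pics/s1.png",cv2.resize(i,None,fx=4,fy=4,interpolation=cv2.INTER_CUBIC))
```

```text
(no output)
```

View pics/s1.png

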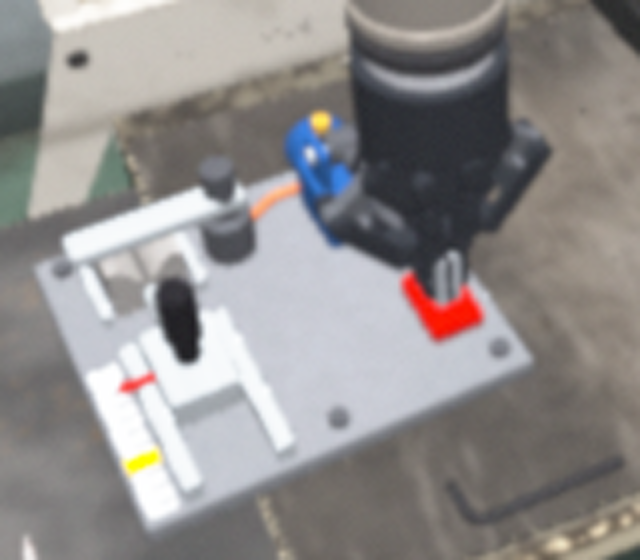

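The lever is down with the shut fingers on the red pad, around (445,300) in the crop. I'll press on to the stop, then release.

>>> {"method": "send_rows", "body": {
  "deltas": [
    [[0,0,0,0,0,-3,0],[0,0,0,0,0,-2,0],[0,0,0,0,0,0,0]]
  ]
}}

```text
clock: 5.15
position: [0.475, 0.0616, 0.068]
tcp_rot: [0.002, 0.999, 0.039, -0.001]
ft_force: [-7.7, -2.2, 24.1]
finger_gap: 0.002
gripper_force: 12.2
```

>>> {"method": "send_rows", "body": {
  "deltas": [
    [[0,0,0,0,0,5,0],[0,0,0,1,0,9,0],[0,0,0,1,0,9,0],[0,0,0,2,0,9,0],[0,0,0,2,0,9,0],[0,0,0,2,0,9,0],[0,0,0,2,0,9,0],[0,0,0,3,0,9,0],[0,0,0,3,0,9,0],[0,0,0,3,0,9,0],[0,0,0,0,0,14,0],[0,0,0,0,0,0,0],[0,0,0,0,0,0,0]]
  ]
}}

```text
clock: 6.78
position: [0.4935, 0.0622, 0.1648]
tcp_rot: [0.0, 0.999, 0.039, -0.001]
ft_force: [-0.9, 0.0, 0.6]
finger_gap: -0.001
gripper_force: 0.0
```

Run:
```python
from cell import *
import cv2
i=camera("scene")[165:305,185:345]
cv2.imwrite("pics/s2.png",cv2.resize(i,None,fx=4,fy=4,interpolation=cv2.INTER_CUBIC))
```

```text
(no output)
```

View pics/s2.png

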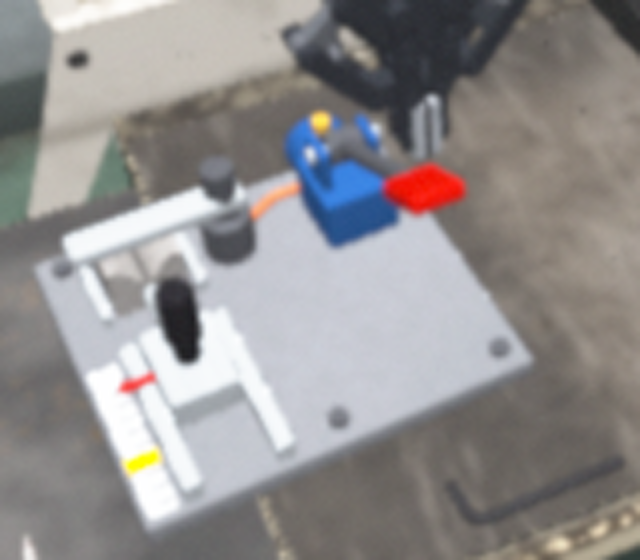

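The lever is back up at rest, with the pad at about (428,188) and the fingers clear of it. Two more strokes to go.

>>> {"method": "send_rows", "body": {
  "deltas": [
    [[0,0,0,0,0,-12,0],[0,0,0,-3,0,-9,0],[0,0,0,-3,0,-9,0],[0,0,0,-3,0,-9,0],[0,0,0,-3,0,-9,0],[0,0,0,-2,0,-9,0],[0,0,0,-2,0,-9,0],[0,0,0,-1,0,-9,0],[0,0,0,-1,0,-9,0],[0,0,0,-1,0,-9,0],[0,0,0,0,0,-4,0],[0,0,0,0,0,-2,0],[0,0,0,0,0,0,0],[0,0,0,0,0,0,0]]
  ]
}}

```text
clock: 8.57
position: [0.4753, 0.0616, 0.0681]
tcp_rot: [0.001, 0.999, 0.039, -0.0]
ft_force: [-6.1, -3.0, 22.0]
finger_gap: -0.001
gripper_force: 11.4
```

>>> {"method": "send_rows", "body": {
  "deltas": [
    [[0,0,0,0,0,5,0],[0,0,0,1,0,9,0],[0,0,0,1,0,9,0],[0,0,0,2,0,9,0],[0,0,0,2,0,9,0],[0,0,0,2,0,9,0],[0,0,0,2,0,9,0],[0,0,0,3,0,9,0],[0,0,0,3,0,9,0],[0,0,0,3,0,9,0],[0,0,0,0,0,13,0],[0,0,0,0,0,0,0],[0,0,0,0,0,0,0]]
  ]
}}

```text
clock: 10.2
position: [0.4936, 0.0622, 0.1649]
tcp_rot: [0.0, 0.999, 0.039, -0.001]
ft_force: [0.3, -0.2, 0.3]
finger_gap: -0.0
gripper_force: 0.0
```

>>> {"method": "send_rows", "body": {
  "deltas": [
    [[0,0,0,0,0,-12,0],[0,0,0,-3,0,-9,0],[0,0,0,-3,0,-9,0],[0,0,0,-3,0,-9,0],[0,0,0,-3,0,-9,0],[0,0,0,-2,0,-9,0],[0,0,0,-2,0,-9,0],[0,0,0,-1,0,-9,0],[0,0,0,-1,0,-9,0],[0,0,0,-1,0,-9,0],[0,0,0,0,0,-4,0],[0,0,0,0,0,-2,0],[0,0,0,0,0,0,0],[0,0,0,0,0,0,0]]
  ]
}}

```text
clock: 11.95
position: [0.4752, 0.0615, 0.068]
tcp_rot: [0.001, 0.999, 0.039, -0.0]
ft_force: [-5.8, -2.5, 21.9]
finger_gap: -0.004
gripper_force: 11.6
```

>>> {"method": "send_rows", "body": {
  "deltas": [
    [[0,0,0,0,0,5,0],[0,0,0,1,0,9,0],[0,0,0,1,0,9,0],[0,0,0,2,0,9,0],[0,0,0,2,0,9,0],[0,0,0,2,0,9,0],[0,0,0,2,0,9,0],[0,0,0,3,0,9,0],[0,0,0,3,0,9,0],[0,0,0,3,0,9,0],[0,0,0,0,0,13,0],[0,0,0,0,0,0,0],[0,0,0,0,0,0,0]]
  ]
}}

```text
clock: 13.58
position: [0.4936, 0.0622, 0.1649]
tcp_rot: [0.0, 0.999, 0.039, -0.001]
ft_force: [0.6, 0.2, 0.8]
finger_gap: -0.003
gripper_force: 0.0
```

>>> {"method": "send_rows", "body": {
  "deltas": [
    [[0,0,0,0,0,20,0],[0,0,0,0,0,20,0],[0,0,0,5,26.5,0,60],[0,0,0,5,26.5,0,60],[0,0,0,5,26.5,0,60],[0,0,0,5,26.5,0,60],[0,0,0,5,26.5,0,60],[0,0,0,0,0,-25,60],[0,0,0,0,0,-25,60],[0,0,0,0,0,-20,60],[0,0,0,0,0,-10,60],[0,0,0,0,0,0,60],[0,0,0,0,0,0,60]]
  ]
}}

```text
clock: 15.2
position: [0.5199, 0.1952, 0.1261]
tcp_rot: [-0.0, 0.999, 0.039, 0.001]
ft_force: [0.4, -0.1, 0.4]
finger_gap: 0.706
gripper_force: 0.0
```

Run:
```python
from cell import *
import cv2,numpy as np
a=camera("scene")[175:315,185:325];b=camera("top")[165:265,205:305]
f=lambda i,s:cv2.resize(i,s,interpolation=cv2.INTER_CUBIC)
cv2.imwrite("pics/s3.png",np.hstack([f(a,(400,400)),f(b,(400,400))]))
```

```text
(no output)
```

View pics/s3.png

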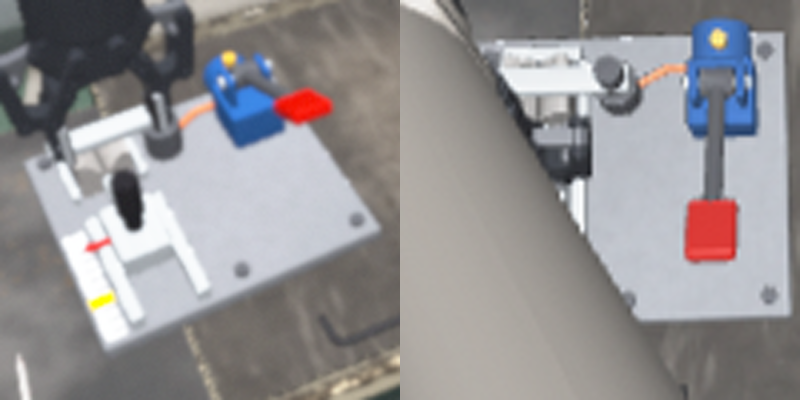

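The fingers straddle the knob, with the tips at about (60,150) and (160,110) in the left crop. The arm hides this area in the top view. I'll descend and grip.

>>> {"method": "send_rows", "body": {
  "deltas": [
    [[0,0,0,0,0,-20,60],[0,0,0,0,0,-20,60],[0,0,0,0,0,-20,60],[0,0,0,0,0,-10,60],[0,0,0,0,0,0,60],[0,0,0,0,0,0,10],[0,0,0,0,0,0,10],[0,0,0,0,0,0,10],[0,0,0,0,0,0,10],[0,0,0,0,0,0,10],[0,0,0,0,0,0,10],[0,0,0,0,0,0,10]]
  ]
}}

```text
clock: 16.8
position: [0.5199, 0.1956, 0.0562]
tcp_rot: [-0.0, 0.999, 0.039, 0.001]
ft_force: [-1.3, 0.6, 5.7]
finger_gap: 0.239
gripper_force: 58.8
```

Run:
```python
from cell import *
import cv2,numpy as np
a=camera("scene")[185:305,185:325]
cv2.imwrite("pics/s4.png",cv2.resize(a,None,fx=5,fy=5,interpolation=cv2.INTER_CUBIC))
```

```text
(no output)
```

View pics/s4.png

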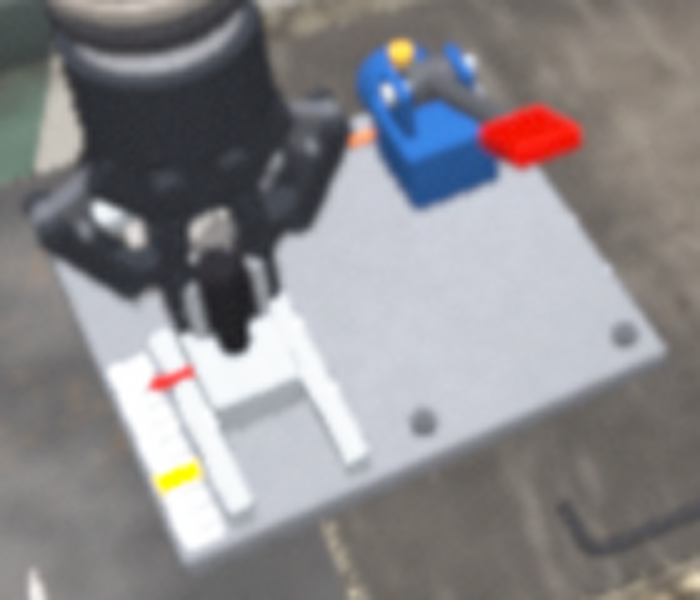

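Fingers hold the knob near (228,300), with an opening that matches its 22 mm. The pointer is at rest. I'll pull about 37 mm, then look.

>>> {"method": "send_rows", "body": {
  "deltas": [
    [[0,0,0,-5,-0.4,0,10],[0,0,0,-5,-0.4,0,10],[0,0,0,-5,-0.4,0,10],[0,0,0,-5,-0.4,0,10],[0,0,0,-5,-0.4,0,10],[0,0,0,-5,-0.4,0,10],[0,0,0,-5,-0.4,0,10],[0,0,0,-2,-0.1,0,10],[0,0,0,0,0,0,10],[0,0,0,0,0,0,10]]
  ]
}}

```text
clock: 18.1
position: [0.4866, 0.1931, 0.0564]
tcp_rot: [-0.002, 0.999, 0.039, 0.004]
ft_force: [7.7, 2.2, -3.5]
finger_gap: 0.238
gripper_force: 58.8
```

Run:
```python
from cell import *
import cv2,numpy as np
f=lambda i,s:cv2.resize(i,s,interpolation=cv2.INTER_CUBIC)
a=camera("scene")[245:305,200:260];b=camera("top")[190:250,205:265]
cv2.imwrite("pics/s5.png",np.hstack([f(a,(400,400)),f(b,(400,400))]))
```

```text
(no output)
```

View pics/s5.png

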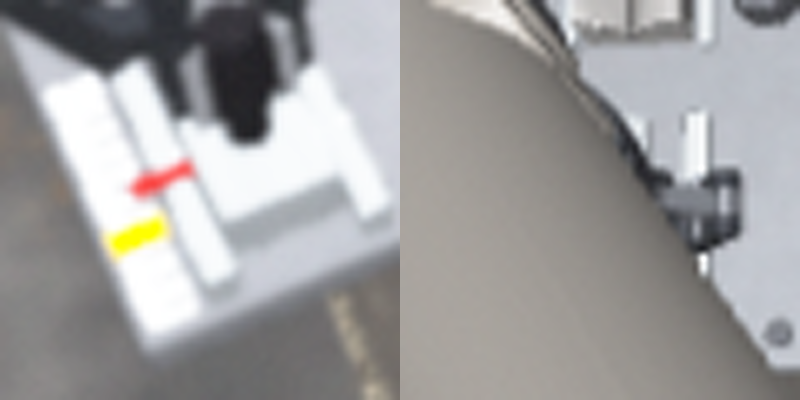

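Run:
```python
from h import *
p=np.load("p.npy")
def inv(w):
    d=w[:2]-p[:2];c,s=np.cos(p[2]),np.sin(p[2]);return (np.array([c*d[0]+s*d[1],-s*d[0]+c*d[1],w[2]])*1000).round(1)
k=lambda *q:(np.array(q,float)+.5)*.15-.5+[200,245]
for z in(.03,.034,.036): print(z,[inv(atz("scene",u,z)) for u in(sc(150,384),k(134,189),sc(193,373),k(191,169))],inv(atz("top",tc(81,318),z)))
for z in(.015,.018,.02,.022): print(z,[inv(atz("scene",u,z)) for u in(k(137,236),sc(179,477))],inv(atz("top",tc(78,407),z)))
s=ctrl.read_state();print(s["position"],inv(np.array(s["position"])))
```

```text
0.03 [array([-37.8,  99.4,  30. ]), array([-72.5,  99.8,  30. ]), array([-41.3,  81.1,  30. ]), array([-74. ,  81.4,  30. ])] [-41.9 102.6  30. ]
0.034 [array([-41.1,  99.8,  34. ]), array([-75.6, 100.1,  34. ]), array([-44.5,  81.6,  34. ]), array([-77. ,  81.8,  34. ])] [-42.7 101.6  34. ]
0.036 [array([-42.8, 100. ,  36. ]), array([-77.1, 100.3,  36. ]), array([-46.2,  81.8,  36. ]), array([-78.6,  82. ,  36. ])] [-43.1 101.1  36. ]
0.015 [array([-78.8, 103.6,  15. ]), array([-79.2, 103.2,  15. ])] [-81.7 106.9  15. ]
0.018 [array([-81.1, 103.9,  18. ]), array([-81.4, 103.4,  18. ])] [-82.2 106.1  18. ]
0.02 [array([-82.6, 104. ,  20. ]), array([-82.9, 103.5,  20. ])] [-82.5 105.7  20. ]
0.022 [array([-84.1, 104.2,  22. ]), array([-84.4, 103.7,  22. ])] [-82.8 105.2  22. ]
[0.48657746 0.19310222 0.05634138] [-74.3  60.8  56.3]
```

>>> {"method": "send_rows", "body": {
  "deltas": [
    [[0,0,0,-3.5,-0.3,0,10],[0,0,0,-3.3,-0.3,0,10],[0,0,0,0,0,0,10],[0,0,0,0,0,0,10],[0,0,0,0,0,0,10]]
  ]
}}

```text
clock: 18.82
position: [0.4801, 0.1926, 0.0564]
tcp_rot: [-0.002, 0.999, 0.039, 0.005]
ft_force: [8.5, 2.4, -3.4]
finger_gap: 0.243
gripper_force: 58.9
```

Run:
```python
from cell import *
import cv2
a=camera("scene")[225:305,195:275]
cv2.imwrite("pics/s6.png",cv2.resize(a,(600,600),interpolation=cv2.INTER_CUBIC))
```

```text
(no output)
```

View pics/s6.png

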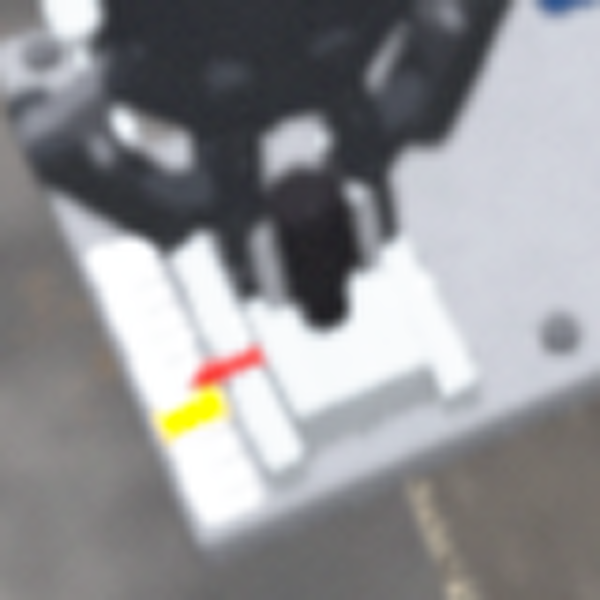

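Run:
```python
from h import *
p=np.load("p.npy")
def inv(w):
    d=w[:2]-p[:2];c,s=np.cos(p[2]),np.sin(p[2]);return (np.array([c*d[0]+s*d[1],-s*d[0]+c*d[1],w[2]])*1000).round(1)
k=lambda *q:(np.array(q,float)+.5)/7.5-.5+[195,225]
print([inv(atz("scene",u,.0355)) for u in(sc(150,384),k(195,381),sc(193,373),k(262,357))],inv(atz("scene",k(192,413),.019)))
```

```text
[array([-42.4,  99.9,  35.5]), array([-83.6, 100.7,  35.5]), array([-45.8,  81.8,  35.5]), array([-85. ,  81.6,  35.5])] [-81.  103.6  19. ]
```

```bash
python3 -c "
from cell import ctrl;print(ctrl.finish_job())"
```

```text
the job is handed in; nothing more can be done
None
```

I gave the pump lever three full strokes, drew the slide back about 40 mm and handed the job in with the gripper still holding the knob; by my camera measurements the pointer is within about 3 mm of the band's middle (5 mm allowed), and no verdict came back.

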